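Build up the notched slat crib on the ware board

ROBOT

A 6-joint arm with a two-finger parallel gripper is mounted at the origin on the work surface. World frame = base frame: x ahead of the robot, y to its left, z up, the work surface at z = 0. Lengths are in m, angles in rad, forces in N, time in s.
With the tool pointing down it reaches from about 0.425 to 0.95 m from the base axis. Payload 3.5 kg.
Tool frame: the origin (TCP) lies at the very end of the fingers, on their centre line; the grasp point (between the pads) lies 19 mm behind it (ctrl.pinch_z is the distance from the TCP to the grasp point, in m); z points along the fingers, y is the line along which they close (so a half turn about z gives the same grasp; the last joint's range is limited). The gripper opens to 85 mm and grips with 20 to 120 N. Pads are 22 mm wide; open, the fingers measure 114 mm over their backs; the gripper's body (76 mm by 85 mm) begins 54 mm behind the grasp point. The pads swing forward as they close: fully open they stand 13 mm farther back than shut.
Start: joints at [0.989, 0.286, 1.577, -0, 1.279, -0.15], TCP at [0.282, 0.613, 0.231] pointing down, gripper open.
Joint ranges: [-2.77, 2.77], [-0.9, 2.22], [0.21, 2.48], [-1.53, 4.67], [0.24, 2.81], [-2.84, 2.84]. Speed limits (rad/s): [2.79, 2.79, 3.14, 3.14, 3.14, 3.14].

INTERFACE

Orientations are given as a unit quaternion [x, y, z, w].
In Python, from plant import ctrl gives the robot as it stands. The module is installed in compiled form; this text tells all that it offers.
- The arm moves only by the shell command python3 -m crank 'ROWS' [OPENING] [FORCE]. ROWS is JSON, a list of rows, each a list of 6 numbers: the shift along the tool's x, y, z in cm, then the turn, a rotation vector about the tool's x, y, z in rad. In form: [[tx, ty, tz, rx, ry, rz], ...]. A call has 1 to 10 rows; each row is the pose to reach, as a shift and turn from the pose commanded when the call began, along the tool's axes at that moment; what a row does not reach only later rows make up. A row lasts 1/10 s, in which the tool goes at most 50 mm and 8.59 degrees, less where a joint would pass 70% of its speed; a pose out of reach is approached as far as the arm can. A call with a gripper value outside its range is refused whole. OPENING is the opening, from 0 (shut) to 1 (fully open), set as the call begins (- or left out, the last holds). The fingers move at their own pace and stop on an object; FORCE is the grip in N (left out, the last holds). Time passes only in rows, so rows that repeat a pose let the fingers close. It gives the time, the measured TCP pose, the force, the opening and the grip force at its end, in the units of the state.
- ctrl.get_state(): the state, without advancing time (a new reading comes with each control period).
- ctrl.read_camera(name): name is "scene" or "top" or "wrist"; returns (picture, depth): 400x640x3 uint8, blue, green, red; 400x640 float32, m along the optical axis (not along the pixel's ray), 0 where there is no reading.
- ctrl.camera_info(name): a dict with "K" (3x3 intrinsics, pixels), "origin" and "orientation" of the camera in the world. Camera axes: x right, y down, z forward; pixel columns grow to the right and rows downward; lengths in m; the calibration is good to about 2 mm. A picture is of the moment at which its call begins: read the wrist's pose just before it. camera_info takes no time and is no camera call; for the wrist camera it gives the pose at the moment of the call.
- ctrl.sign_off(): hands the job in; it is judged then, once.
The state is a dict: "time": time; "qpos": joint angles; "dq": joint speeds; "joint_efforts": joint torques, N m; "eef_pos": TCP position; "tcp_rot": TCP orientation; "contact_force": force on the tool from outside, world axes, zero at the start; "wrist_torque": the same for the moment, N m; "opening": opening from 0.0 (shut) to 1.0 (fully open); "finger_force": force on a finger pad.
Only numpy, scipy, OpenCV 4.12 (cv2) and the standard library are available. Lean on these libraries where they do the work, as an engineer would, in place of code of your own. Each camera call takes 0.05 s, during which the arm holds its last target. There are 200 camera calls.

TASK

Build up the drying crib on the ware board with the three notched wooden slats from the sloping rack: first lay the two long narrow slats crosswise over the two cleats, notches down and fully home on both, parallel and spaced evenly about the board's middle so that the wide slat's notches will fit over them; then lay the short wide slat crosswise over the middle of the two long ones, its notches fully home too. The cleats are bolted through slots and may stand several millimetres to either side of their nominal place, so feel for the notches, and set the slats down gently, never dropping or pounding them; leave the brush, sponge and rubber stamp where they are.

Things in the scene. Friction and masses are not known exactly. Their poses are not given: they have to be found in the camera images.
- board: Fixed plywood ware board 250 x 250 x 18 mm, flat; origin: centre of its underside, z up. Two parallel wooden cleats run along its x, each 170 long x 20 wide, tops 40 mm above the origin, centre lines 110 mm apart, nominally at y = -55 and +55 mm; but both are shifted together along the board's y by the same unknown amount, up to 8 mm
- crib (a point): Middle of the board's top face, 18 mm above board, same axes. Finished crib: long slats along the board's y, middles at x = -40 and +40 mm, undersides 14 mm above this point when home on the cleats (22 if riding on them); wide slat along the board's x, its middle over this point, underside 26 mm above it when home on the long slats (34 if riding on them)
- rack: Fixed sloping white rack, 270 wide, 195 deep, 120 mm high; origin: centre of its underside on the table. The slope rises along the rack's +x at 0.40 rad (23 degrees) to the horizontal. Three slats lie side by side up the slope, 84 mm apart, each on its own runner 14 mm wide and 14 mm high, their lower ends against a stop 10 mm thick which reaches 12 mm above the runners
- long_a: Long pale wooden slat, 180 x 28 x 20 mm thick. Origin: centre of the underside at one end (the lower in the rack); x along the slat (up the slope at the start), y across, z out of its plain top. The underside has two notches across its full width, each 25 mm long and 8 mm deep, centred 55 mm either side of mid-length. About 65 g, varies
- long_b: Long pale wooden slat, 180 x 28 x 20 mm thick. Origin: centre of the underside at one end (the lower in the rack); x along the slat (up the slope at the start), y across, z out of its plain top. The underside has two notches across its full width, each 25 mm long and 8 mm deep, centred 55 mm either side of mid-length. About 65 g, varies
- wide: Short wide pale wooden slat, 140 x 56 x 24 mm thick. Origin: centre of the underside at one end (the lower in the rack); x along the slat (up the slope at the start), y across, z out of its plain top. The underside has two notches across its full width, each 38 mm long and 8 mm deep, centred 40 mm either side of mid-length. About 120 g, varies
- long_a_mid (a point): Point of slat long_a at mid-length, mid-width, at the level of its underside; same axes as the slat
- wide_mid (a point): Point of slat wide at mid-length, mid-width, at the level of its underside; same axes as the slat
- long_b_mid (a point): Point of slat long_b at mid-length, mid-width, at the level of its underside; same axes as the slat
- brush: Wide flat brush, 190 mm long, lying on the table between rack and board; leave alone
- stamp: Dark rubber stamp, 42 x 26 x 38 mm, standing on the ware board at its far left corner; leave alone
- sponge: Yellow sponge block 110 x 70 x 35 mm on the table near the robot; leave alone
There are look-alikes about, which are no part of the job. Leave any blue look-alike of the long_a alone.

How it is judged:
By the outcome, as a careful person would: the job done as asked, in the order asked, and still so for the second after the job is handed in, with the robot touching nothing.
It also fails if it takes over 72 s, if anything falls off the work surface, if the arm or the gripper's body presses on something with over 40 N, if the wrist force passes 120 N, or if a joint passes its speed limit or range.

## Working session

There is one attempt and no reset: what is moved stays moved. The work goes in short steps, Python scripts to look and compute and a shell command to move; the robot and the scene stay as the last step left them, time stands still between calls to the robot, and variables do not carry over. Pictures are saved under pics/ and viewed, at most 10 in all, crops included, and the job is handed in when it is done.

```bash
mkdir -p pics; cat > h.py <<'E'
import numpy as np, cv2
from scipy.spatial.transform import Rotation as R
from plant import ctrl
def snap(n):
    i=ctrl.camera_info(n); p,d=ctrl.read_camera(n); np.savez('last_'+n,p=p,d=d,K=i['K'],o=i['origin'],q=i['orientation']); return p,d
def cloud(n):
    z=np.load('last_'+n+'.npz'); K=z['K'];d=z['d']; v,u=np.mgrid[0:400,0:640]
    c=np.stack([(u-K[0,2])/K[0,0]*d,(v-K[1,2])/K[1,1]*d,d],-1)
    q=z['q']; Rm=R.from_quat(q).as_matrix() if q.size==4 else q
    return c@Rm.T+z['o'],d,z['p']
E
python3 - <<'E'
from h import *
for n in ['top','scene']:
    p,d=snap(n); cv2.imwrite(f'pics/{n}1.png',p); i=ctrl.camera_info(n); print(n,i)
s=ctrl.get_state(); print(s)
E
```

```text
top {'K': array([[409.48980707,   0.        , 321.16742592],
       [  0.        , 409.48980707, 203.7857191 ],
       [  0.        ,   0.        ,   1.        ]]), 'origin': array([ 0.28483226, -0.02040675,  1.14551919]), 'orientation': array([ 0.72362917, -0.68179078,  0.0712514 , -0.08028318])}
scene {'K': array([[362.46985448,   0.        , 321.21140836],
       [  0.        , 362.46985448, 195.43791071],
       [  0.        ,   0.        ,   1.        ]]), 'origin': array([0.94371053, 0.30592808, 0.69380145]), 'orientation': array([ 0.42231251,  0.84325904, -0.29456768, -0.15426025])}
{'time': 0.1, 'qpos': array([ 9.89019272e-01,  2.87102651e-01,  1.57803131e+00, -2.34264155e-05,
        1.27857189e+00, -1.50006021e-01]), 'dq': array([ 0.00181252, -0.00230322, -0.00206064,  0.00132529, -0.00338378,
        0.00040257]), 'joint_efforts': array([ 1.56088150e-03, -4.07299662e+01, -2.93699992e+01, -7.83969267e-05,
        3.42014326e-03,  4.36320590e-06]), 'eef_pos': array([0.28212942, 0.61256446, 0.23006805]), 'tcp_rot': array([ 2.14209047e-01,  9.76787268e-01, -9.90668370e-04, -3.67560843e-04]), 'contact_force': array([ 0.04019924, -0.02862134, -0.46712815]), 'wrist_torque': array([ 0.03046871, -0.01766109, -0.00999709]), 'finger_force': 0.0, 'opening': 0.9993605971249339}
```

View pics/top1.png

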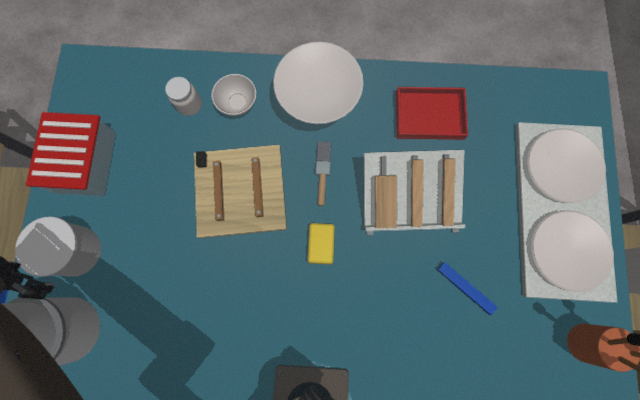

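View pics/scene1.png

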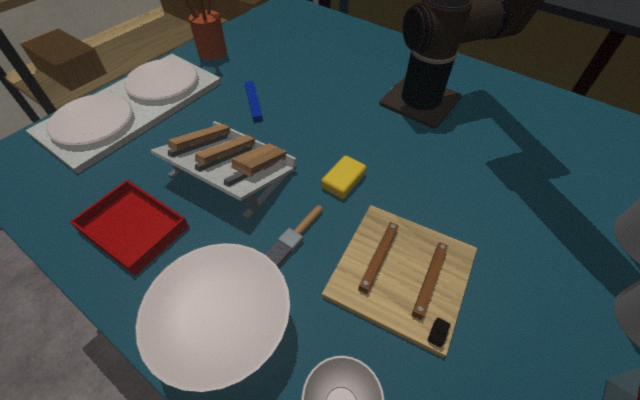

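The top view shows the board centred near (240,191), with cleats at about (218,190) and (257,187) and the stamp at (201,159). The rack is near (414,190). On it are the wide slat (386,200) and two long pale slats (418,192) and (448,190). The blue look-alike (466,288) lies on the table; it isn't pale wood or on the rack, so I leave it alone. Next I confirm this in a crop and measure from depth.

```bash
python3 - <<'E'
from h import *
c,d,p=cloud('top')
a=cv2.resize(p[140:245,185:295],None,fx=3.6,fy=3.6,interpolation=3); b=cv2.resize(p[140:245,360:470],None,fx=3.6,fy=3.6,interpolation=3)
cv2.imwrite('pics/crop1.png',np.hstack([a,b]))
hsv=cv2.cvtColor(p,cv2.COLOR_BGR2HSV)
# heights
for (u,v) in [(240,191),(218,190),(257,187),(200,230),(386,200),(418,192),(448,190),(386,222),(386,180),(418,165),(418,220),(448,160),(448,220),(402,190),(433,190),(325,160),(201,159)]:
    print((u,v),c[v,u].round(4),hsv[v,u])
E
```

```text
(240, 191) [0.5538 0.234  0.018 ] [ 21  80 175]
(218, 190) [0.5482 0.2912 0.0382] [ 13 126 128]
(257, 187) [0.5634 0.1833 0.0375] [ 14 124 128]
(200, 230) [0.4356 0.3336 0.019 ] [ 20  78 163]
(386, 200) [ 0.5358 -0.1708  0.0856] [ 16  95 158]
(418, 192) [ 0.5619 -0.2545  0.0887] [ 15  93 170]
(448, 190) [ 0.5707 -0.3324  0.0936] [ 16  95 159]
(386, 222) [ 0.4815 -0.1761  0.0592] [ 16  93 156]
(386, 180) [ 0.5843 -0.1661  0.1083] [ 16  92 155]
(418, 165) [ 0.627  -0.2472  0.1183] [ 15  96 170]
(418, 220) [ 0.4912 -0.2608  0.0635] [ 16  96 168]
(448, 160) [ 0.6447 -0.325   0.1201] [ 16  97 165]
(448, 220) [ 0.4973 -0.343   0.0562] [ 16  94 166]
(402, 190) [ 0.5727 -0.2174  0.059 ] [ 48   7 182]
(433, 190) [ 0.5779 -0.3021  0.0581] [ 60   4 173]
(325, 160) [ 0.6607 -0.0017  0.0156] [105  14 106]
(201, 159) [0.6304 0.3442 0.0549] [45 13 39]
```

View pics/crop1.png

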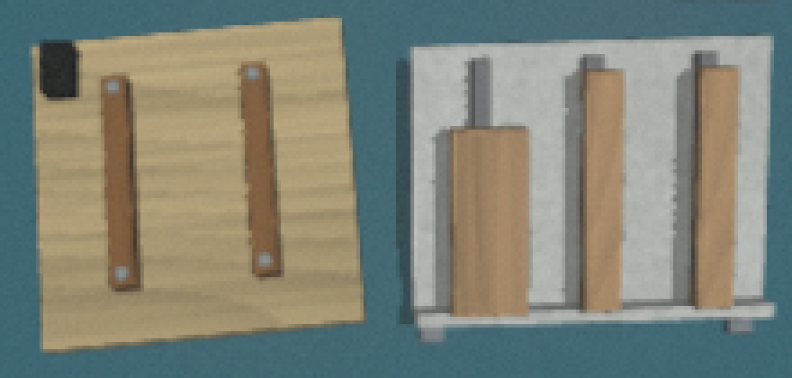

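The crop confirms it: two pale long slats and one wide slat on the runners against the stop at the bottom, and two brown cleats on the board. Now I fit poses.

```bash
cat >> h.py <<'E'
def rect(P):
    (cx,cy),(w,h),a=cv2.minAreaRect(P.astype(np.float32)*1000)
    b=cv2.boxPoints(((cx,cy),(w,h),a)); e=[b[1]-b[0],b[2]-b[1]]; e=max(e,key=np.linalg.norm); e=e*np.sign(e[0])
    return np.round([cx,cy,max(w,h),min(w,h),np.degrees(np.arctan2(e[1],e[0]))],1)
E
python3 - <<'E'
from h import *
c,d,p=cloud('top'); hsv=cv2.cvtColor(p,cv2.COLOR_BGR2HSV)
v,u=np.mgrid[0:400,0:640]
H,S,V=[hsv[...,i] for i in range(3)]
reg=(u>185)&(u<295)&(v>140)&(v<245)
b=reg&(c[...,2]>.009)&(c[...,2]<.03)&(H<30)
n,l,s,_=cv2.connectedComponentsWithStats((reg&(c[...,2]>.009)&(H<32)&(H>5)).astype('u1'))
k=1+np.argmax(s[1:,4]); print('board',rect(c[l==k][:,:2]))
cl=reg&(c[...,2]>.031)&(c[...,2]<.046)&(S>60)
n,l,s,_=cv2.connectedComponentsWithStats(cl.astype('u1'))
for k in range(1,n):
    if s[k,4]>100: print('cleat',s[k],rect(c[l==k][:,:2]),np.median(c[l==k][:,2]))
sl=(u>360)&(u<470)&(v>145)&(v<235)&(S>70)&(H<25)
n,l,s,_=cv2.connectedComponentsWithStats(sl.astype('u1'))
for k in range(1,n):
    if s[k,4]>100:
        m=cv2.erode((l==k).astype('u1'),np.ones((3,3)))>0
        P=c[l==k]; Q=c[m]; A=np.c_[Q[:,:2],np.ones(len(Q))]; f=np.linalg.lstsq(A,Q[:,2],rcond=None)[0]
        th=np.arctan(np.hypot(*f[:2])); g=f[:2]/np.hypot(*f[:2])
        print('slat',s[k],'n',len(Q),'tilt',th,'updir deg',np.degrees(np.arctan2(g[1],g[0])),'rectxy',rect(P[:,:2]), 'zc',Q[:,2].mean(),Q[:,:2].mean(0),'f',f)
for n in ['top','scene']: pass
E
```

```text
board [462.9 201.9 490.3 290.1  20.7]
cleat [252 157  11  60 424] [566.9 183.7 170.1  21.1   9. ] 0.04047557949783109
cleat [213 160  11  60 440] [550.8 292.1 171.5  21.    8.8] 0.04002898861391013
slat [442 159  13  66 695] n 536 tilt 1.2744308780430789 updir deg 88.46676133160454 rectxy [ 431.  -224.1  483.8  131.8  -39.1] zc 0.0964769899368595 [ 0.56660558 -0.33213739] f [0.08762448 3.27366819 1.13413608]
slat [411 160  12  66 692] n 541 tilt 1.2811301449763384 updir deg 89.1939921200015 rectxy [ 438.5 -179.1  426.4  115.9  -30.7] zc 0.09119179810544852 [ 0.56182881 -0.25060005] f [0.04719699 3.35481791 0.9053927 ]
slat [ 375  176   22   52 1066] n 920 tilt 0.9901343539422188 updir deg 92.47020406180978 rectxy [ 430.2 -130.8  350.   103.8  -20.7] zc 0.0867243135133684 [ 0.53263842 -0.16846522] f [-0.06568946  1.52270684  0.37823619]
```

```bash
cat > fit.py <<'E'
from h import *
c,d,p=cloud('top'); hsv=cv2.cvtColor(p,cv2.COLOR_BGR2HSV)
v,u=np.mgrid[0:400,0:640]
H,S,V=[hsv[...,i] for i in range(3)]; ok=(d>.5)&(c[...,2]>-.01)&(c[...,2]<.2)
reg=ok&(u>185)&(u<295)&(v>140)&(v<245)
n,l,s,_=cv2.connectedComponentsWithStats((reg&(c[...,2]>.009)).astype('u1'))
k=1+np.argmax(s[1:,4]); print('board',rect(c[l==k][:,:2]))
m=reg&(c[...,2]>.010)&(c[...,2]<.026); print('board z',np.median(c[m][:,2]))
sl=(u>360)&(u<470)&(v>145)&(v<235)&(S>70)&(H<25)
n,l,s,_=cv2.connectedComponentsWithStats(sl.astype('u1'))
for k in range(1,n):
    if s[k,4]>100:
        M=(l==k)&ok; Q=c[M]
        for _ in range(4):
            A=np.c_[Q[:,:2],np.ones(len(Q))]; f=np.linalg.lstsq(A,Q[:,2],rcond=None)[0]; Q=Q[abs(A@f-Q[:,2])<.004]
        th=np.arctan(np.hypot(*f[:2])); g=f[:2]/np.hypot(*f[:2]); r=rect(Q[:,:2])
        print('slat n',len(Q),s[k,4],'tilt %.3f'%th,'up %.1f'%np.degrees(np.arctan2(g[1],g[0])),'rect',r,'len',r[2]/np.cos(th),'ztop at centre %.4f'%(f@[r[0]/1e3,r[1]/1e3,1]))
m=ok&(u>360)&(u<470)&(v>145)&(v<226)&(S<40)&(c[...,2]>.01); Q=c[m]
for _ in range(8):
    A=np.c_[Q[:,:2],np.ones(len(Q))]; f=np.linalg.lstsq(A,Q[:,2],rcond=None)[0]; Q=Q[abs(A@f-Q[:,2])<.006]
print('deck',len(Q),f,np.arctan(np.hypot(*f[:2])),np.degrees(np.arctan2(f[1],f[0])))
for t in [(u>300)&(u<340)&(v>130)&(v<210)&ok&(c[...,2]>.006), (u>300)&(u<340)&(v>215)&(v<270)&ok&(c[...,2]>.02)]:
    print('obst',rect(c[t][:,:2]),c[t][:,2].max())
E
python3 fit.py
```

```text
board [559.8 238.  253.4 251.3   9.2]
board z 0.018245422499334918
slat n 593 695 tilt 0.402 up 4.0 rect [ 566.9 -335.8  162.2   27.9    5.6] len 176.25556876813576 ztop at centre 0.0876
slat n 601 692 tilt 0.402 up 1.6 rect [ 559.5 -252.2  162.4   26.9    5.2] len 176.48553288235203 ztop at centre 0.0879
slat n 946 1066 tilt 0.400 up 4.0 rect [ 532.  -170.7  128.6   53.8    5.4] len 139.63173102268541 ztop at centre 0.0838
deck 4246 [ 0.41888296  0.03729407 -0.17379037] 0.3980868170877111 5.087754995769981
obst [644.9  24.5 224.9  93.6  -8.2] 0.028651885118099463
obst [419.2  -4.8 109.8  69.9   0.7] 0.04109827657252807
```

```bash
cat >> h.py <<'E'
def tool(psi,tilt=0,up=5.3):
    psi,up=np.radians([psi,up]); y=np.array([np.cos(psi),np.sin(psi),0]); z=np.array([np.sin(tilt)*np.cos(up),np.sin(tilt)*np.sin(up),-np.cos(tilt)])
    return np.stack([np.cross(y,z),y,z],1)
def go(pos,psi,tilt=0,up=5.3):
    "print shift (cm) and turn from the present pose to the target TCP pose (mm)"
    s=ctrl.get_state(); R0=R.from_quat(s['tcp_rot']).as_matrix()
    t=R0.T@(np.array(pos)/1000-s['eef_pos'])*100; r=R.from_matrix(R0.T@tool(psi,tilt,up)).as_rotvec()
    print('GO',t.round(2),r.round(3),'rows>=%.1f'%max(np.linalg.norm(t)/5,np.linalg.norm(r)/.15))
def slat(top,thick,below,back,tilt=.4,up=5.3):
    "TCP for grasp: 'below' mm past the underside, backed off 'back' mm along the normal"
    z=tool(up+90,tilt,up)[:,2]; return np.array(top)+z*(thick+below-back)
E
python3 -c "
from h import *
go([500,150,260],80)"
```

```text
GO [-39.14 -32.9   -2.94] [-0.002 -0.001 -0.257] rows>=10.2
```

```bash
python3 -m crank '[[-2,-1.7,-0.5,0,0,-0.02],[-6,-5,-1.5,0,0,-0.04],[-10,-8.4,-3,0,0,-0.07],[-14,-11.7,-3,0,0,-0.1],[-18,-15.1,-3,0,0,-0.12],[-22,-18.5,-3,0,0,-0.15],[-26,-21.8,-3,0,0,-0.18],[-30,-25.2,-3,0,0,-0.2],[-34,-28.5,-3,0,0,-0.23],[-38,-32,-3,0,0,-0.25]]' 0.6; python3 -c "
from h import *
print(slat([559.5,-252.2,87.9],20,5,90))
go(slat([559.5,-252.2,87.9],20,5,90),95.3,.4)"
```

```text
time: 1.1
eef_pos: [0.4842, 0.1827, 0.261]
tcp_rot: [0.09, 0.996, 0.0, -0.0]
contact_force: [1.0, 0.7, 0.2]
opening: 0.599
finger_force: 0.0
[ 534.29602501 -254.53810207  147.76896461]
GO [-12.79 -42.11  11.32] [-0.055 -0.398 -0.27 ] rows>=9.1
```

```bash
python3 -m crank '[[-1.4,-4.6,0.5,-0.005,-0.04,-0.03],[-2.8,-9.2,1,-0.01,-0.08,-0.06],[-4.2,-13.8,1.5,-0.016,-0.12,-0.08],[-5.6,-18.4,2,-0.022,-0.16,-0.11],[-7,-23,3,-0.028,-0.2,-0.14],[-8.4,-27.6,4.5,-0.034,-0.25,-0.17],[-9.8,-32.2,6.5,-0.042,-0.3,-0.21],[-11,-36.5,8.5,-0.05,-0.36,-0.24],[-11.5,-39.5,10,-0.055,-0.398,-0.27],[-11.5,-39.5,10,-0.055,-0.398,-0.27]]'; python3 -c "
from h import *
go(slat([559.5,-252.2,87.9],20,5,60),95.3,.4)
p,d=snap('wrist'); cv2.imwrite('pics/w1.png',p)"
```

```text
time: 2.1
eef_pos: [0.5231, -0.2273, 0.1575]
tcp_rot: [-0.042, 0.98, 0.01, 0.197]
contact_force: [0.1, 0.9, 0.0]
opening: 0.598
finger_force: 0.0
GO [-0.45 -2.82  4.23] [ 0.001 -0.004 -0.007] rows>=1.0
```

View pics/w1.png

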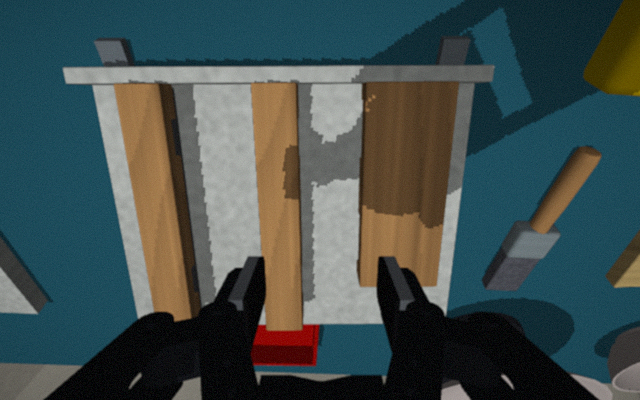

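The wrist view shows the middle long slat, running from (275,83) to (284,328), left of the grip line at x≈320. This matches the computed 28 mm lateral shift.

```bash
python3 -c "
from h import *
c,d,p=cloud('wrist')
for uv in [(275,84),(275,88),(280,320),(283,326),(283,328),(283,331),(250,200),(145,84),(145,90),(175,310)]: print(uv,c[uv[1],uv[0]].round(4),p[uv[1],uv[0]])
"; python3 -m crank '[[-0.2,-1,1.4,0,0,-0.003],[-0.4,-2.2,2.8,0,-0.004,-0.007],[-0.45,-2.8,4.2,0,-0.004,-0.007],[-0.45,-2.8,4.2,0,-0.004,-0.007]]'; python3 -c "
from h import *
go(slat([559.5,-252.2,87.9],20,5,0),95.3,.4)"
```

```text
(275, 84) [ 0.4778 -0.2578  0.0532] [ 73 121 161]
(275, 88) [ 0.4797 -0.2576  0.0549] [ 68 116 161]
(280, 320) [ 0.6327 -0.2476  0.1198] [ 82 125 163]
(283, 326) [ 0.6391 -0.2452  0.121 ] [ 77 121 165]
(283, 328) [ 0.6398 -0.2451  0.1222] [ 77 125 161]
(283, 331) [ 0.8517 -0.2516  0.0073] [ 23  34 147]
(250, 200) [ 0.57   -0.277   0.0557] [176 179 175]
(145, 84) [ 0.4847 -0.3371  0.0527] [ 65 101 141]
(145, 90) [ 0.4873 -0.3367  0.0556] [ 75 118 155]
(175, 310) [ 0.6323 -0.3269  0.1156] [ 72 111 151]
time: 2.55
eef_pos: [0.5487, -0.2492, 0.1232]
tcp_rot: [-0.049, 0.979, 0.01, 0.2]
contact_force: [0.1, -0.7, 0.4]
opening: 0.6
finger_force: 0.0
GO [ 0.43 -0.42  6.16] [0.002 0.003 0.007] rows>=1.2
```

```bash
python3 -m crank '[[0.2,-0.2,1.5,0,0.003,0.007],[0.4,-0.4,3,0,0.003,0.007],[0.43,-0.4,4.5,0,0.003,0.007],[0.43,-0.4,5.5,0,0.003,0.007],[0.43,-0.4,6.1,0,0.003,0.007],[0.43,-0.4,6.1,0,0.003,0.007]]'; python3 -c "
from h import *
go(slat([559.5,-252.2,87.9],20,5,0),95.3,.4)"
```

```text
time: 3.15
eef_pos: [0.5691, -0.252, 0.0665]
tcp_rot: [-0.045, 0.979, 0.01, 0.199]
contact_force: [0.1, 0.2, 0.4]
opening: 0.599
finger_force: 0.0
GO [0.05 0.06 0.15] [0.001 0.001 0.   ] rows>=0.0
```

Close, then lift along the slope's normal.

```bash
python3 -m crank '[[0,0,0.1,0,0,0],[0,0,0.1,0,0,0],[0,0,0.1,0,0,0],[0,0,0.1,0,0,0],[0,0,0.1,0,0,0],[0,0,0.1,0,0,0],[0,0,0.1,0,0,0]]' 0.15 50; python3 -m crank '[[0,0,-0.5,0,0,0],[0,0,-2,0,0,0],[0,0,-4,0,0,0],[0,0,-7,0,0,0],[0,0,-10,0,0,0],[0,0,-13,0,0,0],[0,0,-14,0,0,0],[0,0,-14,0,0,0]]';  python3 -c "
from h import *
go([500,0,280],50)"
```

```text
time: 3.85
eef_pos: [0.5698, -0.2531, 0.0666]
tcp_rot: [-0.045, 0.979, 0.009, 0.2]
contact_force: [-2.8, 0.7, 5.1]
opening: 0.317
finger_force: 50.3
time: 4.65
eef_pos: [0.515, -0.2583, 0.1958]
tcp_rot: [-0.045, 0.979, 0.008, 0.2]
contact_force: [0.3, -0.6, -1.3]
opening: 0.32
finger_force: 50.3
GO [-4.11 25.85 -7.45] [0.157 0.383 0.779] rows>=5.9
```

```bash
python3 -m crank '[[-0.5,2,-1,0.01,0.03,0.05],[-1,5,-2.5,0.03,0.08,0.16],[-1.7,9,-4,0.05,0.14,0.28],[-2.4,13,-5,0.08,0.2,0.4],[-3,17,-6,0.1,0.26,0.52],[-3.6,21,-7,0.13,0.32,0.65],[-4.1,25.8,-7.4,0.157,0.383,0.779]]';  python3 -c "
from h import *
go([599.5,243.3,110],9)"
```

```text
time: 5.35
eef_pos: [0.5004, -0.0121, 0.2755]
tcp_rot: [0.305, 0.952, 0.003, 0.018]
contact_force: [0.6, 0.3, -1.6]
opening: 0.315
finger_force: 50.3
GO [ 7.31 26.28 16.75] [0.028 0.024 0.794] rows>=6.4
```

```bash
python3 -m crank '[[0.9,3.1,1,0,0,0.09],[1.8,6.2,2.5,0,0,0.18],[2.7,9.4,4.5,0.005,0.005,0.28],[3.6,12.5,6.5,0.005,0.005,0.38],[4.5,15.6,8.5,0.005,0.005,0.48],[5.4,18.7,10.5,0.005,0.005,0.58],[6.3,22,12.5,0.005,0.005,0.67],[6.8,24.3,14,0.005,0.005,0.74],[6.8,25.1,14,0.005,0.005,0.76],[6.8,25.1,14,0.005,0.005,0.76]]';  python3 -c "
from h import *
s=ctrl.get_state(); print(s['contact_force'],s['wrist_torque'])
go([599.5,243.3,50],9)
p,d=snap('top'); p,d=snap('wrist'); cv2.imwrite('pics/w2.png',p)
c,d,p=cloud('top'); v,u=np.mgrid[0:400,0:640]
m=(u>170)&(u<320)&(v>120)&(v<230)&(d>.5)&(c[...,2]>.09)&(c[...,2]<.16)&(cv2.cvtColor(p,cv2.COLOR_BGR2HSV)[...,1]>70)
Q=c[m]; print(len(Q),rect(Q[:,:2]),np.median(Q[:,2]))
"
```

```text
time: 6.35
eef_pos: [0.5949, 0.23, 0.1365]
tcp_rot: [0.634, 0.773, 0.007, 0.013]
contact_force: [0.9, -0.3, -1.2]
opening: 0.311
finger_force: 50.3
[ 0.9123341  -0.25193446 -1.16096521] [-0.03900602  0.01467942 -0.01108845]
GO [1.31 0.47 8.65] [0.028 0.01  0.041] rows>=1.8
160 [603.1 178.6  76.2  30.3 -80.4] 0.1584699244626328
```

View pics/w2.png

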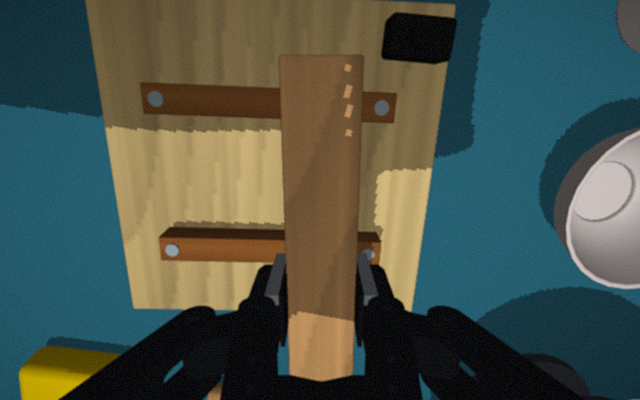

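The slat is held centred over both cleats, at (270,102) and (270,245); the stamp at (420,37) is clear. I refine the cleat positions relative to the slat from wrist depth.

```bash
python3 -c "
from h import *
c,d,p=cloud('wrist'); S=cv2.cvtColor(p,cv2.COLOR_BGR2HSV)[...,1]; v,u=np.mgrid[0:400,0:640]
b=np.radians(9); ex=np.array([np.cos(b),np.sin(b)]); ey=np.array([-np.sin(b),np.cos(b)]); C=np.array([.5598,.238])
m=(c[...,2]>.036)&(c[...,2]<.045)&(d>.05)&(S>90)
B=np.stack([(c[...,:2]-C)@ex,(c[...,:2]-C)@ey],-1)*1000
for lo,hi in [(-75,-35),(35,75)]:
    k=m&(B[...,1]>lo)&(B[...,1]<hi)&(abs(B[...,0])<90)
    Q=B[k]; print(k.sum(), np.percentile(Q[:,0],[1,99]),np.percentile(Q[:,1],[1,5,50,95,99]), rect(Q[:,:2]/1000), np.median(c[k][:,2]))
    for a in range(-80,81,40):
        q=Q[abs(Q[:,0]-a)<8]
        if len(q): print(a,len(q),np.percentile(q[:,1],[2,98]).round(1))
col=c[50:70,321]; print(np.c_[col,B[50:70,321]].round(4))
s=ctrl.get_state(); e=s['eef_pos'][:2]-C; print('tcp board',e@ex*1e3,e@ey*1e3)
q=c[120:300:30,300:345:44]; print(q.reshape(-1,3).round(4))
"
```

```text
3328 [-84.48337252  82.77239918] [-62.02638125 -60.98274478 -49.94366116 -42.59486259 -42.27469222] [-9.000e-01 -5.240e+01  1.699e+02  2.090e+01  1.000e-01] 0.04112003775075712
-80 323 [-61.9 -42.4]
-40 536 [-61.4 -42.4]
0 454 [-61.3 -42.4]
80 243 [-61.6 -42.4]
4905 [-84.44731361  82.77864147] [47.54961574 48.38900504 57.55083749 66.44883909 67.15236379] [ -0.8  57.3 170.   20.1  -0. ] 0.041039373750856145
-80 444 [47.6 67.1]
-40 758 [47.8 66.9]
0 636 [47.8 67. ]
80 372 [47.8 67. ]
[[5.77600e-01 3.35700e-01 1.96000e-02 3.28575e+01 9.36914e+01]
 [5.77700e-01 3.35100e-01 1.87000e-02 3.29053e+01 9.31404e+01]
 [5.77900e-01 3.34500e-01 1.86000e-02 3.29331e+01 9.25043e+01]
 [5.78000e-01 3.33900e-01 1.85000e-02 3.29611e+01 9.18677e+01]
 [5.78100e-01 3.33200e-01 1.92000e-02 3.29687e+01 9.11542e+01]
 [5.76700e-01 3.19600e-01 1.59900e-01 2.94695e+01 7.79526e+01]
 [5.76800e-01 3.19300e-01 1.60200e-01 2.94750e+01 7.76323e+01]
 [5.76800e-01 3.19200e-01 1.58300e-01 2.95336e+01 7.74898e+01]
 [5.76900e-01 3.18700e-01 1.59700e-01 2.95116e+01 7.70763e+01]
 [5.76900e-01 3.18400e-01 1.59800e-01 2.95219e
[... 285 characters left out ...]
17000e-01 1.59200e-01 2.95960e+01 7.52959e+01]
 [5.77300e-01 3.16700e-01 1.58900e-01 2.96157e+01 7.50095e+01]
 [5.77400e-01 3.16300e-01 1.60100e-01 2.95966e+01 7.46293e+01]
 [5.77400e-01 3.16000e-01 1.61000e-01 2.95844e+01 7.42705e+01]
 [5.77500e-01 3.15700e-01 1.60500e-01 2.96102e+01 7.39982e+01]
 [5.77500e-01 3.15400e-01 1.60200e-01 2.96292e+01 7.37085e+01]]
tcp board 33.986569761215996 -14.616631542870088
[[0.5737 0.2981 0.161 ]
 [0.5884 0.3011 0.1613]
 [0.5755 0.288  0.1603]
 [0.5908 0.2908 0.1593]
 [0.5774 0.2773 0.1606]
 [0.5929 0.2806 0.1617]
 [0.5794 0.2661 0.1608]
 [0.5954 0.2692 0.1611]
 [0.5815 0.2547 0.1621]
 [0.5983 0.2569 0.1601]
 [0.5838 0.2417 0.1614]
 [0.6009 0.2447 0.1611]]
```

```bash
python3 -m crank '[[0,0,0,0,0,0]]'; python3 -c "
from h import *
go([599,243.8,50],9)"
```

```text
time: 6.55
eef_pos: [0.5959, 0.2285, 0.1396]
tcp_rot: [0.635, 0.773, 0.009, 0.014]
contact_force: [0.4, 0.1, -1.4]
opening: 0.317
finger_force: 50.3
GO [1.54 0.31 8.96] [0.033 0.01  0.038] rows>=1.8
```

```bash
python3 -m crank '[[0.8,0.15,2.5,0.015,0.005,0.02],[1.5,0.3,5,0.033,0.01,0.038],[1.54,0.31,7,0.033,0.01,0.038],[1.54,0.31,8.5,0.033,0.01,0.038],[1.54,0.31,8.9,0.033,0.01,0.038],[1.54,0.31,8.9,0.033,0.01,0.038],[1.54,0.31,8.9,0.033,0.01,0.038]]'; python3 -c "
from h import *
go([599,243.8,39],9)"
```

```text
time: 7.25
eef_pos: [0.5996, 0.2447, 0.0513]
tcp_rot: [0.649, 0.76, 0.0, 0.0]
contact_force: [1.0, 0.1, -0.5]
opening: 0.314
finger_force: 50.3
GO [-0.08 -0.07  1.23] [0.001 0.    0.   ] rows>=0.2
```

```bash
python3 -m crank '[[-0.08,-0.07,0.4,0,0,0],[-0.08,-0.07,0.7,0,0,0],[-0.08,-0.07,1.0,0,0,0],[-0.08,-0.07,1.2,0,0,0],[-0.08,-0.07,1.35,0,0,0],[-0.08,-0.07,1.5,0,0,0],[-0.08,-0.07,1.65,0,0,0],[-0.08,-0.07,1.75,0,0,0],[-0.08,-0.07,1.75,0,0,0]]'; python3 -c "
from h import *
go([599,243.8,28.4],9); print(ctrl.get_state()['wrist_torque'])"
```

```text
time: 8.15
eef_pos: [0.5979, 0.2438, 0.0321]
tcp_rot: [0.649, 0.761, -0.001, -0.001]
contact_force: [0.3, -0.3, -0.9]
opening: 0.316
finger_force: 50.3
GO [-0.02  0.11  0.37] [-0.002  0.     0.   ] rows>=0.1
[-0.0080204   0.00491516 -0.01631996]
```

No riding contact: the slat is already inside the notches. I lower the last few millimetres.

```bash
python3 -m crank '[[0,0.1,0.1,0,0,0],[0,0.1,0.2,0,0,0],[0,0.1,0.3,0,0,0],[0,0.1,0.37,0,0,0],[0,0.1,0.4,0,0,0],[0,0.1,0.4,0,0,0]]'; python3 -c "
from h import *
go([599,243.8,28.4],9); print(ctrl.get_state()['wrist_torque'])"
```

```text
time: 8.75
eef_pos: [0.5992, 0.244, 0.0291]
tcp_rot: [0.649, 0.761, -0.001, -0.0]
contact_force: [-2.0, -0.9, 4.1]
opening: 0.313
finger_force: 51.0
GO [-0.02 -0.03  0.07] [-0.001  0.     0.001] rows>=0.0
[0.12323602 0.42775372 0.1218944 ]
```

```bash
python3 -m crank '[[0,0,0,0,0,0],[0,0,0,0,0,0],[0,0,0,0,0,0],[0,0,0,0,0,0],[0,0,-1,0,0,0],[0,0,-3,0,0,0],[0,0,-6.5,0,0,0],[0,0,-11,0,0,0],[0,0,-15,0,0,0],[0,0,-17,0,0,0]]' 0.6; python3 -c "
from h import *
go([500,0,260],52,.2)"
```

```text
time: 9.75
eef_pos: [0.6012, 0.2446, 0.2045]
tcp_rot: [0.649, 0.761, 0.003, 0.002]
contact_force: [-0.1, 0.3, 0.3]
opening: 0.601
finger_force: 0.0
GO [-22.57 -13.8   -5.65] [-0.113 -0.112 -0.754] rows>=5.4
```

```bash
python3 -m crank '[[-2,-1.2,-0.5,-0.01,-0.01,-0.08],[-5,-3.1,-1.5,-0.02,-0.02,-0.2],[-8.5,-5.2,-2.5,-0.04,-0.04,-0.32],[-12,-7.4,-3.5,-0.06,-0.06,-0.44],[-15.5,-9.5,-4.5,-0.08,-0.08,-0.56],[-19,-11.7,-5.2,-0.1,-0.1,-0.67],[-22.5,-13.8,-5.6,-0.113,-0.112,-0.754]]'; python3 -c "
from h import *
c,d,p=cloud('top')
go(slat([566.9,-335.8,87.6],20,6,90),95.3,.4)"
```

```text
time: 10.45
eef_pos: [0.4976, -0.0009, 0.2563]
tcp_rot: [0.32, 0.944, 0.006, 0.079]
contact_force: [0.9, -0.3, 0.2]
opening: 0.598
finger_force: 0.0
GO [-22.29 -24.82  12.82] [-0.143 -0.22  -0.731] rows>=7.1
```

```bash
python3 -m crank '[[-2.5,-2.8,0.3,-0.01,-0.02,-0.08],[-5.2,-5.8,1,-0.03,-0.04,-0.17],[-8,-8.9,2,-0.05,-0.07,-0.26],[-10.9,-12.1,3.2,-0.07,-0.1,-0.36],[-13.8,-15.4,4.7,-0.09,-0.13,-0.46],[-16.7,-18.6,6.7,-0.11,-0.17,-0.56],[-19.5,-21.7,9,-0.13,-0.2,-0.65],[-22,-24.5,11.5,-0.143,-0.22,-0.73],[-22.3,-24.8,12.8,-0.143,-0.22,-0.73],[-22.3,-24.8,12.8,-0.143,-0.22,-0.73]]'; python3 -c "
from h import *
snap('wrist'); c,d,p=cloud('wrist'); cv2.imwrite('pics/w3.png',p)
go(slat([566.9,-335.8,87.6],20,6,30),95.3,.4)"
```

```text
time: 11.45
eef_pos: [0.5398, -0.337, 0.1419]
tcp_rot: [-0.041, 0.98, 0.011, 0.195]
contact_force: [-1.1, 0.3, -0.2]
opening: 0.599
finger_force: 0.0
GO [-0.27 -0.2   5.78] [ 0.002 -0.005 -0.007] rows>=1.2
```

View pics/w3.png

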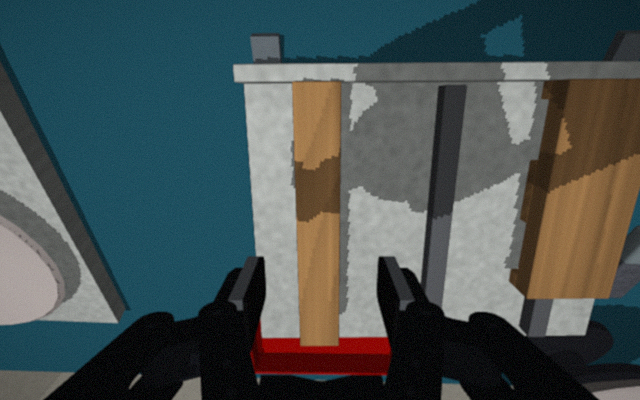

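The second long slat, from (316,82) to (320,345), is centred between the fingers. I descend.

```bash
python3 -m crank '[[-0.2,-0.2,1.5,0,-0.005,-0.007],[-0.27,-0.2,4,0,-0.005,-0.007],[-0.27,-0.2,6,0,-0.005,-0.007],[-0.27,-0.2,7.5,0,-0.005,-0.007],[-0.27,-0.2,8.4,0,-0.005,-0.007],[-0.27,-0.2,8.7,0,-0.005,-0.007],[-0.27,-0.2,8.7,0,-0.005,-0.007]]'; python3 -c "
from h import *
go(slat([566.9,-335.8,87.6],20,5,0),95.3,.4)"
```

```text
time: 12.2
eef_pos: [0.5775, -0.3354, 0.0657]
tcp_rot: [-0.046, 0.979, 0.009, 0.199]
contact_force: [0.0, 0.5, 0.6]
opening: 0.598
finger_force: 0.0
GO [0.12 0.06 0.07] [-0.     0.002  0.002] rows>=0.0
```

```bash
python3 -m crank '[[0.12,0.06,0.07,0,0,0],[0.12,0.06,0.07,0,0,0],[0.12,0.06,0.07,0,0,0],[0.12,0.06,0.07,0,0,0],[0.12,0.06,0.07,0,0,0],[0.12,0.06,0.07,0,0,0],[0.12,0.06,0.07,0,0,0]]' 0.15 50; python3 -c "
from h import *
go(slat([566.9,-335.8,87.6],20,5,0),95.3,.4)"; python3 -m crank '[[0,0,-0.5,0,0,0],[0,0,-2,0,0,0],[0,0,-4,0,0,0],[0,0,-7,0,0,0],[0,0,-10,0,0,0],[0,0,-13,0,0,0],[0,0,-15,0,0,0],[0,0,-15,0,0,0]]';  python3 -c "
from h import *
go([500,-20,290],50)"
```

```text
time: 12.9
eef_pos: [0.5765, -0.3358, 0.0652]
tcp_rot: [-0.046, 0.979, 0.008, 0.2]
contact_force: [-3.6, -0.3, 5.6]
opening: 0.317
finger_force: 50.6
GO [0.   0.08 0.06] [-0.001  0.002  0.001] rows>=0.0
time: 13.7
eef_pos: [0.518, -0.3418, 0.2057]
tcp_rot: [-0.046, 0.979, 0.006, 0.201]
contact_force: [-0.0, -0.8, 0.4]
opening: 0.323
finger_force: 50.4
GO [-4.48 32.16 -7.45] [0.154 0.385 0.781] rows>=6.7
```

```bash
python3 -m crank '[[-0.4,2,-1,0.01,0.03,0.05],[-1,5.5,-2.3,0.02,0.07,0.13],[-1.5,9.5,-3.5,0.04,0.12,0.24],[-2.1,13.7,-4.5,0.06,0.17,0.35],[-2.7,18,-5.5,0.08,0.22,0.46],[-3.3,22.5,-6.3,0.11,0.28,0.57],[-3.9,27.5,-7,0.13,0.33,0.68],[-4.5,32,-7.4,0.154,0.385,0.781]]';  python3 -c "
from h import *
go([520.3,231.8,130],9)"
```

```text
time: 14.5
eef_pos: [0.4996, -0.0252, 0.2856]
tcp_rot: [0.344, 0.939, 0.001, -0.004]
contact_force: [1.3, -0.5, -0.4]
opening: 0.317
finger_force: 50.4
GO [14.88 20.97 15.68] [-0.004 -0.008  0.712] rows>=6.0
```

```bash
python3 -m crank '[[1.5,2,1,0,0,0.07],[3.5,4.8,2.5,0,0,0.17],[5.6,7.8,4.5,0,0,0.27],[7.7,10.8,6.5,0,0,0.37],[9.8,13.8,8.5,0,0,0.47],[11.9,16.8,10.5,0,0,0.57],[13.7,19.4,12.5,0,0,0.65],[14.7,20.6,14,0,0,0.71],[14.7,20.6,14,0,0,0.71],[14.7,20.6,14,0,0,0.71]]';  python3 -m crank '[[0,0,0,0,0,0],[0,0,0,0,0,0]]' ; cat > rel.py <<'E'
from h import *
snap('wrist'); c,d,p=cloud('wrist'); S=cv2.cvtColor(p,cv2.COLOR_BGR2HSV)[...,1]
b=np.radians(9); ex=np.array([np.cos(b),np.sin(b)]); ey=np.array([-np.sin(b),np.cos(b)]); C=np.array([.5598,.238])
B=np.stack([(c[...,:2]-C)@ex,(c[...,:2]-C)@ey],-1)*1000
s=ctrl.get_state(); e=s['eef_pos'][:2]-C; print('tcp board',e@ex*1e3,e@ey*1e3,s['eef_pos'][2])
def box(name,zl,zh,xl,xh,yl,yh,s=70):
    k=(c[...,2]>zl)&(c[...,2]<zh)&(d>.05)&(S>s)&(B[...,0]>xl)&(B[...,0]<xh)&(B[...,1]>yl)&(B[...,1]<yh); Q=B[k]
    if len(Q): print(name,len(Q),'x',np.percentile(Q[:,0],[1,99]).round(1),'y',np.percentile(Q[:,1],[1,99]).round(1),'z',np.median(c[k][:,2]),rect(Q/1000))
box('cleat-',.036,.044,-90,90,-75,-35); box('cleat+',.036,.044,-90,90,35,75); box('placed',.047,.058,15,70,-100,100)
box('held',s['eef_pos'][2]+.015,s['eef_pos'][2]+.035,-70,0,10,110)
go([519.8,232.2,50],9)
E
python3 rel.py
```

```text
time: 15.5
eef_pos: [0.5188, 0.2257, 0.1464]
tcp_rot: [0.646, 0.763, -0.0, -0.003]
contact_force: [0.2, -0.6, -0.5]
opening: 0.319
finger_force: 50.4
time: 15.7
eef_pos: [0.5204, 0.2251, 0.1489]
tcp_rot: [0.647, 0.762, 0.002, -0.002]
contact_force: [0.8, 0.1, -0.3]
opening: 0.318
finger_force: 50.4
tcp board -40.90132677947683 -6.570400872563829 0.1489816997504577
cleat- 1864 x [-85.  83.] y [-67.4 -41.2] z 0.041005189327852715 [ -1.  -51.7 169.9  39.4  -7.3]
cleat+ 2901 x [-84.9  82.9] y [42.7 68.7] z 0.04091193193939485 [ -1.   57.9 170.2  39.4  -6.3]
placed 9536 x [25.2 52.8] y [-85.1  89.7] z 0.05292978120208498 [ 39.3   1.4 179.6  29.2  89.9]
held 16265 x [-55.1 -27.8] y [11.  83.6] z 0.17381891880641456 [-41.5  47.1  74.2  28.2 -89.9]
GO [0.66 0.05 9.9 ] [-0.    -0.005  0.005] rows>=2.0
```

```bash
python3 -m crank '[[0.3,0.05,2,0,0,0],[0.6,0.08,4.5,0,-0.005,0.005],[0.75,0.08,7,0,-0.005,0.005],[0.75,0.08,9,0,-0.005,0.005],[0.75,0.08,9.8,0,-0.005,0.005],[0.75,0.08,9.8,0,-0.005,0.005],[0.75,0.08,9.8,0,-0.005,0.005]]'; python3 -c "
from h import *
go([519.9,233,39],9)"
```

```text
time: 16.45
eef_pos: [0.52, 0.2338, 0.0512]
tcp_rot: [0.649, 0.761, 0.0, -0.0]
contact_force: [-0.6, -0.5, -0.9]
opening: 0.318
finger_force: 50.4
GO [-0.08 -0.02  1.22] [ 0.    -0.001  0.001] rows>=0.2
```

```bash
python3 -m crank '[[-0.04,0,0.4,0,0,0],[-0.06,-0.02,0.8,0,0,0],[-0.06,-0.02,1.1,0,0,0],[-0.06,-0.02,1.3,0,0,0],[-0.06,-0.02,1.45,0,0,0],[-0.06,-0.02,1.6,0,0,0],[-0.06,-0.02,1.75,0,0,0],[-0.06,-0.02,1.85,0,0,0],[-0.06,-0.02,1.85,0,0,0]]'; python3 -c "
from h import *
go([519.9,233,27.6],9)"
```

```text
time: 17.35
eef_pos: [0.5188, 0.2332, 0.0313]
tcp_rot: [0.649, 0.761, -0.001, -0.001]
contact_force: [-0.1, 0.5, -0.7]
opening: 0.317
finger_force: 50.4
GO [-0.04  0.11  0.37] [-0.002 -0.     0.001] rows>=0.1
```

Past the riding height with no force, so I finish lowering.

```bash
python3 -m crank '[[0,0.1,0.1,0,0,0],[0,0.1,0.2,0,0,0],[0,0.1,0.28,0,0,0],[0,0.1,0.35,0,0,0],[0,0.1,0.38,0,0,0],[0,0.1,0.38,0,0,0]]'
```

```text
time: 17.95
eef_pos: [0.5199, 0.2334, 0.0281]
tcp_rot: [0.649, 0.761, -0.001, -0.001]
contact_force: [-2.2, -0.8, 3.7]
opening: 0.318
finger_force: 50.9
```

```bash
python3 -m crank '[[0,0,0,0,0,0],[0,0,0,0,0,0],[0,0,0,0,0,0],[0,0,0,0,0,0],[0,0,-1,0,0,0],[0,0,-3,0,0,0],[0,0,-6.5,0,0,0],[0,0,-11,0,0,0],[0,0,-14,0,0,0],[0,0,-14,0,0,0]]' 0.6;python3 -m crank '[[0,0,0,0,0,0]]'; sed -i 's/^box(.held.*/box("placed2",.047,.058,-70,-15,-100,100)/' rel.py; python3 rel.py;  python3 -c "
from h import *
go([490,0,260],60,.2)"
```

```text
time: 18.95
eef_pos: [0.5238, 0.2344, 0.175]
tcp_rot: [0.649, 0.761, 0.005, 0.003]
contact_force: [0.0, 0.4, 1.0]
opening: 0.6
finger_force: 0.0
time: 19.05
eef_pos: [0.5206, 0.2336, 0.1691]
tcp_rot: [0.649, 0.761, 0.0, -0.0]
contact_force: [-0.4, 0.3, -1.0]
opening: 0.605
finger_force: 0.0
tcp board -40.43340681561131 1.6232116919395194 0.16731747680114323
cleat- 2413 x [-84.9  82.6] y [-61.9 -42.3] z 0.04105101995532617 [-1.200e+00 -4.890e+01  1.696e+02  2.670e+01  1.000e-01]
cleat+ 3365 x [-84.7  82.5] y [47.7 67. ] z 0.040975262272646584 [ -0.9  57.8 169.5  38.9  -6.6]
placed 7310 x [25.2 52.8] y [-73.   90.5] z 0.052958504656003935 [ 39.2   2.3 178.1  28.7 -90. ]
placed2 7701 x [-54.3 -27. ] y [-84.7  90.5] z 0.05308056424421864 [-40.6   2.5 178.9  28.1 -89.9]
GO [-0.11  0.03 11.73] [-0.003 -0.     0.001] rows>=2.3
GO [-22.56  -6.63  -9.26] [-0.129 -0.129 -0.891] rows>=6.1
```

```bash
python3 -m crank '[[-2,-0.6,-0.8,-0.01,-0.01,-0.08],[-5,-1.5,-2.3,-0.03,-0.03,-0.2],[-8.5,-2.5,-4,-0.05,-0.05,-0.33],[-12,-3.5,-5.5,-0.07,-0.07,-0.46],[-15.5,-4.5,-7,-0.09,-0.09,-0.6],[-19,-5.6,-8.3,-0.11,-0.11,-0.74],[-22.5,-6.6,-9.2,-0.129,-0.129,-0.88]]' 0.92; python3 -c "
from h import *
go(slat([532,-170.7,83.8],24,8,90),95.3,.4)"
```

```text
time: 19.8
eef_pos: [0.4902, 0.0037, 0.2575]
tcp_rot: [0.266, 0.96, 0.007, 0.085]
contact_force: [0.4, -0.3, -0.2]
opening: 0.916
finger_force: 0.0
GO [ -8.74 -14.87  12.75] [-0.12  -0.214 -0.62 ] rows>=4.4
```

```bash
python3 -m crank '[[-1,-1.7,0.5,-0.01,-0.02,-0.08],[-2.2,-3.7,1.5,-0.03,-0.05,-0.17],[-3.6,-6.1,3,-0.05,-0.08,-0.27],[-5.1,-8.7,5,-0.07,-0.12,-0.38],[-6.6,-11.3,7.5,-0.09,-0.16,-0.48],[-8,-13.6,10,-0.11,-0.2,-0.57],[-8.7,-14.8,12,-0.12,-0.214,-0.62],[-8.7,-14.8,12.6,-0.12,-0.214,-0.62],[-8.7,-14.8,12.6,-0.12,-0.214,-0.62]]'; python3 -c "
from h import *
snap('wrist'); c,d,p=cloud('wrist'); cv2.imwrite('pics/w4.png',p)
go(slat([532,-170.7,83.8],24,8,0),95.3,.4)"
```

```text
time: 20.7
eef_pos: [0.5079, -0.1699, 0.1368]
tcp_rot: [-0.041, 0.98, 0.011, 0.197]
contact_force: [-0.7, -0.2, -0.2]
opening: 0.919
finger_force: 0.0
GO [ 0.01 -0.29  9.13] [ 0.    -0.001 -0.007] rows>=1.8
```

View pics/w4.png

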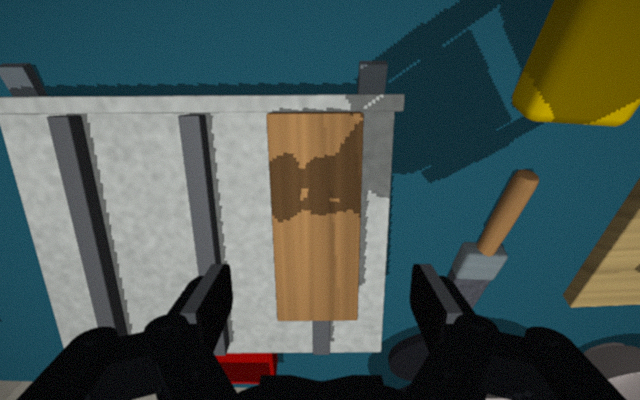

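The wide slat, from (315,113) to (317,320), sits centred between the fingers. The brush, near (490,240), is well clear on the table below. I descend.

```bash
python3 -m crank '[[0,-0.15,1.5,0,0,0],[0,-0.27,4,0,0,-0.007],[0,-0.27,6,0,0,-0.007],[0,-0.27,7.7,0,0,-0.007],[0,-0.27,8.7,0,0,-0.007],[0,-0.27,9.1,0,0,-0.007],[0,-0.27,9.1,0,0,-0.007]]'; python3 -m crank '[[0,0,0,0,0,0],[0,0,0,0,0,0],[0,0,0,0,0,0],[0,0,0,0,0,0],[0,0,0,0,0,0],[0,0,0,0,0,0]]' 0.4 60; python3 -c "
from h import *
go(slat([532,-170.7,83.8],24,8,0),95.3,.4)"
```

```text
time: 21.45
eef_pos: [0.5456, -0.17, 0.0563]
tcp_rot: [-0.046, 0.979, 0.008, 0.2]
contact_force: [-0.5, -0.2, 0.6]
opening: 0.92
finger_force: 0.0
time: 22.05
eef_pos: [0.5457, -0.1708, 0.0574]
tcp_rot: [-0.046, 0.979, 0.008, 0.2]
contact_force: [-2.9, 0.8, 6.4]
opening: 0.643
finger_force: 63.8
GO [0.23 0.13 0.24] [-0.002  0.003  0.002] rows>=0.1
```

```bash
python3 -m crank '[[0,0,-0.5,0,0,0],[0,0,-2,0,0,0],[0,0,-4,0,0,0],[0,0,-7,0,0,0],[0,0,-10,0,0,0],[0,0,-13,0,0,0],[0,0,-15,0,0,0],[0,0,-15,0,0,0]]';  python3 -c "
from h import *
go([562,238.3,190],99)"
```

```text
time: 22.85
eef_pos: [0.4872, -0.1768, 0.1972]
tcp_rot: [-0.046, 0.978, 0.006, 0.202]
contact_force: [0.7, -0.7, -0.7]
opening: 0.644
finger_force: 66.3
GO [-10.19  40.64   4.85] [-0.02   0.406 -0.062] rows>=8.4
```

```bash
python3 -m crank '[[-0.5,2.5,-0.5,0,0.04,-0.01],[-1.5,6.5,-1,0,0.08,-0.01],[-2.6,11,-1,-0.005,0.12,-0.02],[-3.8,15.7,-0.5,-0.01,0.17,-0.03],[-5,20.4,0.5,-0.01,0.22,-0.03],[-6.2,25,1.5,-0.01,0.27,-0.04],[-7.4,29.7,2.5,-0.015,0.32,-0.05],[-8.6,34.3,3.5,-0.02,0.36,-0.05],[-9.7,38.5,4.4,-0.02,0.4,-0.06],[-10.2,40.6,4.8,-0.02,0.406,-0.062]]'; python3 -m crank '[[0,0,0,0,0,0],[0,0,0,0,0,0],[0,0,0,0,0,0]]'; python3 -c "
from h import *
snap('wrist'); c,d,p=cloud('wrist'); cv2.imwrite('pics/w5.png',p)
go([562,238.3,70],99)"
```

```text
time: 23.85
eef_pos: [0.5607, 0.2426, 0.1855]
tcp_rot: [-0.08, 0.997, 0.002, -0.004]
contact_force: [0.3, -0.9, -1.5]
opening: 0.646
finger_force: 66.1
time: 24.15
eef_pos: [0.5605, 0.2381, 0.1877]
tcp_rot: [-0.078, 0.997, 0.002, -0.003]
contact_force: [-1.1, 0.4, -1.7]
opening: 0.643
finger_force: 66.1
GO [-0.19 -0.04 11.81] [ 0.004 -0.005 -0.001] rows>=2.4
```

View pics/w5.png

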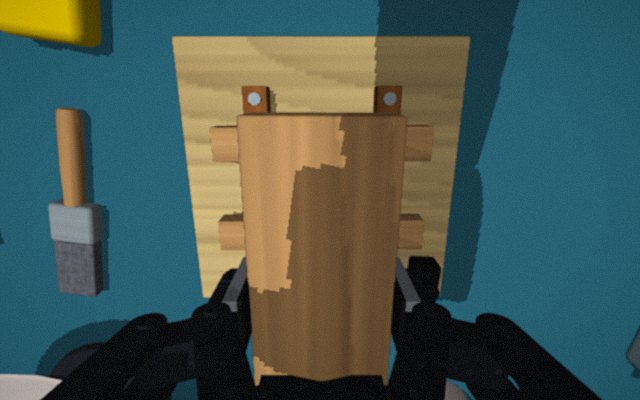

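The wide slat is held squarely over both long slats, with ends showing at (225,143)/(418,143) and (230,233)/(410,233). I check numerically its end against the long slats and the board edges.

```bash
cat > rel2.py <<'E'
exec(open('rel.py').read().replace("snap('wrist'); ","").split("box('cleat-")[0])
z=s['eef_pos'][2]
box('wide',z+.012,z+.045,-100,60,-50,50)
box('longs far',.047,.058,-5,70,-100,100); box('longs near',.047,.058,-70,-5,-100,100)
box('board',.012,.025,-130,20,-140,140,40); box('board near edge',.012,.025,-140,-100,-140,140,40)
E
python3 rel2.py
```

```text
tcp board 0.8953548107511373 -0.2158901784689694 0.18814258085012306
wide 41515 x [-70.9  32.9] y [-26.8  29.1] z 0.21766662324093738 [-15.8   1.6 110.8  89.7  -0.6]
longs far 1538 x [25.8 53.4] y [-87.9  90.6] z 0.0528243877782236 [ 39.8   1.6 180.1  28.6 -89.9]
longs near 1878 x [-54.1 -26.4] y [-87.1  91.4] z 0.052928805795458195 [-40.2   2.1 179.9  28.3  89.9]
board 27923 x [-124.2   17.2] y [-120.9  124.3] z 0.01900857544928608 [-52.4   1.6 250.4 144.7  90. ]
board near edge 9392 x [-124.4 -100.2] y [-120.   123.3] z 0.019030896298373706 [-112.4    1.7  249.8   24.6   90. ]
```

```bash
python3 -m crank '[[-0.1,0,2,0.002,-0.003,0],[-0.18,-0.02,5,0.004,-0.005,-0.001],[-0.18,-0.02,8,0.004,-0.005,-0.001],[-0.18,-0.02,10.5,0.004,-0.005,-0.001],[-0.18,-0.02,11.6,0.004,-0.005,-0.001],[-0.18,-0.02,11.7,0.004,-0.005,-0.001],[-0.18,-0.02,11.7,0.004,-0.005,-0.001],[-0.18,-0.02,11.7,0.004,-0.005,-0.001]]'; python3 -c "
from h import *
go([561.9,238.5,43],99)"
```

```text
time: 25.0
eef_pos: [0.5638, 0.2398, 0.0739]
tcp_rot: [-0.079, 0.997, 0.001, 0.002]
contact_force: [0.9, -0.4, -1.5]
opening: 0.646
finger_force: 66.1
GO [ 0.22 -0.1   3.08] [0.001 0.004 0.001] rows>=0.6
```

```bash
python3 -m crank '[[0.05,-0.05,0.6,0,0,0],[0.1,-0.08,1.2,0,0.002,0],[0.1,-0.08,1.7,0,0.002,0],[0.1,-0.08,2.1,0,0.002,0],[0.1,-0.08,2.4,0,0.002,0],[0.1,-0.08,2.6,0,0.002,0],[0.1,-0.08,2.75,0,0.002,0],[0.1,-0.08,2.9,0,0.002,0],[0.1,-0.08,2.9,0,0.002,0]]'; python3 -c "
from h import *
go([561.9,238.5,38.4],99)"
```

```text
time: 25.9
eef_pos: [0.5614, 0.2388, 0.0426]
tcp_rot: [-0.079, 0.997, 0.0, -0.001]
contact_force: [-0.2, 0.9, -1.5]
opening: 0.638
finger_force: 66.1
GO [-0.05 -0.04  0.42] [ 0.001 -0.001  0.002] rows>=0.1
```

Already below the riding height (46.4 mm) with no force; lower on.

```bash
python3 -m crank '[[-0.05,-0.04,0.1,0,0,0],[-0.05,-0.04,0.2,0,0,0],[-0.05,-0.04,0.3,0,0,0],[-0.05,-0.04,0.38,0,0,0],[-0.05,-0.04,0.42,0,0,0],[-0.05,-0.04,0.42,0,0,0]]'; python3 -c "
from h import *
go([561.9,238.5,38.4],99)"
```

```text
time: 26.5
eef_pos: [0.562, 0.2385, 0.039]
tcp_rot: [-0.079, 0.997, 0.0, -0.001]
contact_force: [-0.2, 0.2, 3.2]
opening: 0.642
finger_force: 66.7
GO [0.01 0.01 0.06] [ 0.001 -0.002  0.002] rows>=0.0
```

```bash
python3 -m crank '[[0,0,0,0,0,0],[0,0,0,0,0,0],[0,0,0,0,0,0],[0,0,0,0,0,0],[0,0,-1,0,0,0],[0,0,-3,0,0,0],[0,0,-6.5,0,0,0],[0,0,-11,0,0,0],[0,0,-15,0,0,0],[0,0,-15,0,0,0]]' 0.95; python3 -m crank '[[1,0,0,0,0,0],[4,0,-1,0,0,0],[8,0,-1,0,0,0],[11,0,-1,0,0,0],[11,0,-1,0,0,0],[11,0,-1,0,0,0]]'; python3 - <<'E'
from h import *
snap('scene'); snap('wrist')
exec(open('rel2.py').read().split("box('wide'")[0])
box('wide',.062,.078,-100,100,-50,50); box('longs far',.047,.058,20,70,-100,100); box('longs near',.047,.058,-70,-20,-100,100)
p=np.load('last_scene.npz')['p']; w=np.load('last_wrist.npz')['p']
cv2.imwrite('pics/fin.png',np.hstack([cv2.resize(p[170:370,290:510],(440,400),interpolation=3),w[:,140:500]]))
E
```

```text
time: 27.5
eef_pos: [0.5664, 0.2395, 0.1978]
tcp_rot: [-0.079, 0.997, 0.002, 0.007]
contact_force: [0.2, -0.3, 1.3]
opening: 0.951
finger_force: 0.0
time: 28.1
eef_pos: [0.4522, 0.2208, 0.1973]
tcp_rot: [-0.079, 0.997, 0.0, -0.002]
contact_force: [1.4, 0.2, -0.7]
opening: 0.949
finger_force: 0.0
tcp board -107.39317521274752 -0.2791403345445909 0.19810348414948037
wide 8070 x [-69.5  68.5] y [-26.6  28.1] z 0.06878771190941177 [  0.4   0.6 141.1  56.2  -0.2]
longs far 3160 x [25.4 53.3] y [-87.1  89.7] z 0.05265535812599276 [ 39.6   1.3 180.   29.8  89.8]
longs near 4008 x [-69.7 -26.6] y [-86.4  89.9] z 0.05277920407106673 [-48.    2.  180.4  44.1 -89.9]
```

View pics/fin.png

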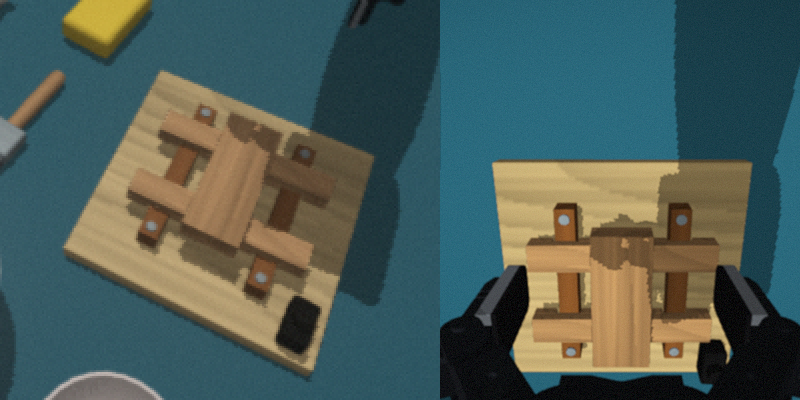

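The picture shows the finished crib: the wide slat at (622,300) lies across both long slats, with its top at 68.8 mm (68 expected when home, 76 if riding). The long slats' tops read 52.7 mm (52 expected when home), and the stamp, sponge and brush are undisturbed. Handing in.

```bash
python3 -c "
from plant import ctrl
print(ctrl.sign_off())"
```

```text
the job is handed in; nothing more can be done
None
```

The crib is built and handed in at about 28 s: both long slats sit home on the cleats about 80 mm apart, the wide slat sits home across their middle, and the brush, sponge and stamp look undisturbed in the final picture.

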